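# Shut and bolt the cleaning drawer under the sink

### The arm

A 6-joint arm with a two-finger parallel gripper is mounted at the origin on the work surface. World frame = base frame: x ahead of the robot, y to its left, z up, the work surface at z = 0. Lengths are in mm, angles in rad, forces in N, time in s.
With the tool pointing down it reaches from about 350 to 775 mm from the base axis. Payload 7.3 kg.
Tool frame: the origin (TCP) lies midway between the tips of the shut fingers; the grasp point (between the pads) lies 19 mm behind it; z points along the fingers, y is the line along which they close (so a half turn about z gives the same grasp; the last joint's range is limited). The gripper opens to 92 mm and grips with 3 to 60 N. Pads are 19 mm wide; open, the fingers measure 130 mm over their backs; the gripper's body (75 mm by 190 mm) begins 47 mm behind the grasp point.
Start: joints at [-1.411, 0.342, 1.524, -0, 1.275, -0.146], TCP at [158.077, -500.656, 226.741] pointing down, gripper open.
Joint ranges: [-2.53, 2.53], [-0.77, 2.02], [0.04, 2.7], [-1, 4.14], [0.28, 2.66], [-3.11, 3.11]. Speed limits (rad/s): [2.57, 2.57, 3.14, 3.14, 3.14, 3.14].

### API

Orientations are given as [roll, pitch, yaw] about the fixed x, y, z axes, in that order (R = Rz(yaw) Ry(pitch) Rx(roll)).
In Python, from plant import bot gives the robot as it stands.
- The arm moves only by the tool servo_tool, never from a script. Its argument "deltas" is a list of rows, each a list of 2 entries, a list of its own where there are three numbers: the shift along the tool's x, y, z in m, then the turn, a rotation vector about the tool's x, y, z in degrees. A call has 1 to 20 rows; each row shifts and turns the commanded pose from where the row before left it, along the tool's axes as they then stand; what a row does not reach is not made up. A row lasts 1/8 s, in which the tool goes at most 62.5 mm and 10.7 degrees, less where a joint would pass 70% of its speed; a pose out of reach is approached as far as the arm can. A call with a gripper value outside its range is refused whole. "fingers" is the opening, from 0 (shut) to 1 (fully open), set as the call begins (left out, the last holds). The fingers move at their own pace and stop on an object; the grip force is fixed at half the most. Time passes only in rows, so rows that do not move let the fingers close. It gives the time, the measured TCP pose, the force, the opening and the grip force at its end, in the units of the state.
- bot.get_obs(): the state, without advancing time (a new reading comes with each control period).
- bot.capture(name): name is "side" or "top"; returns the picture (384x512x3 uint8, red, green, blue); there is no depth.
- bot.camera_model(name): a dict with "mtx" (3x3 intrinsics, pixels), "xyz" and "rotation" of the camera in the world. Camera axes: x right, y down, z forward; pixel columns grow to the right and rows downward; lengths in mm; the calibration is good to about 2 mm. A picture is of the moment at which its call begins. camera_model takes no time and is no camera call.
- bot.close_job(): hands the job in; it is judged then, once.
The state is a dict: "time": time; "joint_positions": joint angles; "dq": joint speeds; "tau": joint torques, N m; "tool_pos": TCP position; "tcp_rot": TCP orientation; "contact_force": force on the tool from outside, world axes, zero at the start; "moment": the same for the moment, N m; "grip_width": finger opening in mm; "finger_force": force on a finger pad.
Only numpy, scipy, OpenCV 4.12 (cv2) and the standard library are available. Lean on these libraries where they do the work, as an engineer would, in place of code of your own. Each camera call takes 0.05 s, during which the arm holds its last target. There are 200 camera calls.

### The job

Push the open drawer of the two-tier organiser fully home past its catch. Then slide the spring-loaded bolt beside it into the keeper on the drawer until it stands at the notch in the rail before it (feel for it), turn its handle right down towards the front into that notch so that the bolt stays shot, and let go. Leave everything else where it stands.

Things in the scene. Friction and masses are not known exactly. Their poses are not given: they have to be found in the camera images.
- organiser: Fixed two-tier organiser, 255 deep (x), 277 wide (y), 220 mm high. Origin on the table, below the bolt's axis; x points into the organiser, away from its front, y to the left seen from the front, z up. Lower tier: drawer on the right (y -128 to 30 mm), closed compartment on the left (y 38 to 142, front x -10, top z 114). The bolt lies along y on the compartment, axis at x 0, z 130.
- drawer (a joint): Drawer opening in m: 0 home, 0.12 fully out; starts 0.045 to 0.085 open. Slides along the organiser's x (opens to -x), friction 2.5 N; in the last 16 mm it rides over a sprung catch (needs about 8 to 12 N in all), then stays at its stop. If it is more than about 2 mm short of home the bolt may strike the keeper's side.
- drawer_front (a point): Point in the middle (in y) of the drawer's flat white front panel (with a flat grey inlay), on its front face, at height 85 mm. The panel is 156 mm wide, 22 mm thick and reaches from z 18 to 112 mm; it moves with the drawer; push it along the organiser's +x. Home: x -11, y -48.5, z 85 mm in the organiser's frame.
- bolt (a joint): Travel in m of the steel bolt, a 10 mm round rod: 0 drawn back (a spring holds it there), 0.056 at its inner stop; in the keeper from 0.026. Slides along the organiser's -y, to the right seen from the front. Spring and friction resist with 7 to 13 N; let go, it springs back unless the handle lies in the notch.
- handle (a joint): Angle in rad of the handle about the bolt's axis: 0 straight up, growing as it is turned down to the front (organiser's -x), 1.4 fully down. The rail stops it at about 0.6 (0.75 if pressed hard), except over the rail's notch, where it goes down. Slight friction (under 2 N at the knob) keeps it where it is left; it starts between 0.2 and 0.45.
- knob (a point): Centre of the steel knob, a cylinder 16 mm in diameter and 18 mm long along y that turns freely on its own axis, at the end of the handle (a 7 mm stem), 42 mm from the bolt's axis. In the organiser's frame it lies at x = -42 sin(handle), y = 116 - bolt travel, z = 130 + 42 cos(handle) mm. It can be pinched on its ends, with the fingers closing along y.
- keeper (a point): Where the keeper's middle is when the drawer is home: x 0, y 10, z 130 mm in the organiser's frame. The keeper is a steel staple on the top edge of the drawer's front, 24 mm long in y, 14 mm clear in x and top at z 141; it moves with the drawer.
- rail_mid (a point): Middle of the top edge of a 4 mm thick steel rail before the bolt: x -13, y 85, z 140 mm in the organiser's frame. It has one notch, 11 mm wide and down to z 126, for the handle's 7 mm stem. The rail is adjustable: the notch's middle lies anywhere from y 66 to 86, so the stem fits in over 4 mm of travel that begins between 0.028 and 0.048: find it by look or by feeling where the handle goes down.
- shelf_edge (a point): Middle of the lower front edge of the upper shelf: x -2, y 0, z 210 mm in the organiser's frame. The shelf is 10 mm thick, spans the organiser's full width and carries loose bottles. The handle starts just in front of and below it: a vertical gripper would hit the shelf, so lean the tool 25 to 45 degrees, its body back towards the front.
- caddy: Grey plastic tote with a bar handle 250 mm high and bottles in it, fixed; a bystander. It fills x 70 to 260, y -115 to 115 mm of its frame, origin on the table.
- bottle_a: Loose white bottle, 54 mm across, 130 mm high, on the upper shelf; a bystander. Origin at its underside.
- tub: Loose clear jar, 64 mm across, 75 mm high, on the upper shelf; a bystander. Origin at its underside.
- can: Loose metal can, 64 mm across, 150 mm high, on the table; a bystander. Origin at its underside.
- brush: Loose hand brush lying on the table; a bystander.
- sponge: Loose sponge, 75 x 50 x 26 mm, flat on the table before the organiser's compartment; a bystander. Origin at its underside.
- dish: Loose small white bowl, 90 mm across, 35 mm high, on the table; a bystander. Origin at its underside.

How it is judged:
By the outcome, as a careful person would: the job done as asked, in the order asked, and still so for the second after the job is handed in, with the robot touching nothing.
It also fails if it takes over 67 s, if anything falls off the work surface, if the arm or the gripper's body presses on something with over 40 N, if the wrist force passes 120 N, or if a joint passes its speed limit or range.

## Working session

There is one attempt and no reset: what is moved stays moved. The work goes in short steps, Python scripts to look and compute and a tool call to move; the robot and the scene stay as the last step left them, time stands still between calls to the robot, and variables do not carry over. Pictures are saved under pics/ and viewed, at most 10 in all, crops included, and the job is handed in when it is done.

Besides the shell and the picture viewer there is one more tool, called after ">>>" as a command line: name --argument value ..., lists and objects as JSON in quotes. servo_tool: Moves the arm, as the interface text tells. Its arguments: {"type":"object","properties":{"deltas":{"type":"array"},"fingers":{"type":"number"}},"required":["deltas"]}

```bash
mkdir -p pics; python3 - <<'E'
from plant import bot
import cv2
o=bot.get_obs();print({k:o[k] for k in('time','tool_pos','tcp_rot','grip_width')})
for n in('side','top'):
    cv2.imwrite(f'pics/{n}0.png',bot.capture(n)[:,:,::-1]); print(n,bot.camera_model(n))
E
```

```text
{'time': 0.0, 'tool_pos': array([ 158.03919577, -500.22239914,  226.07041821]), 'tcp_rot': array([-3.14011497e+00, -2.71005545e-04,  3.05880451e-01]), 'grip_width': 91.60136954869871}
side {'mtx': array([[434.70253962,   0.        , 261.47099421],
       [  0.        , 434.70253962, 197.64777465],
       [  0.        ,   0.        ,   1.        ]]), 'xyz': array([ 485.71008066, 1192.69053342, 1045.78489792]), 'rotation': array([-2.19499933e+00, -2.92921372e-03, -3.01202121e+00])}
top {'mtx': array([[360.48543017,   0.        , 255.70626881],
       [  0.        , 360.48543017, 189.43448341],
       [  0.        ,   0.        ,   1.        ]]), 'xyz': array([ 534.66319764,  -10.4380525 , 1443.64461009]), 'rotation': array([-3.05373779,  0.01282878, -1.55087241])}
```

View pics/side0.png

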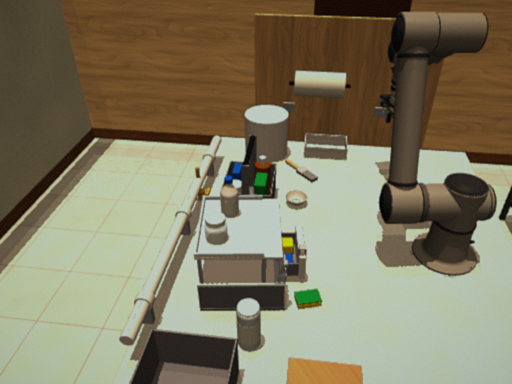

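View pics/top0.png

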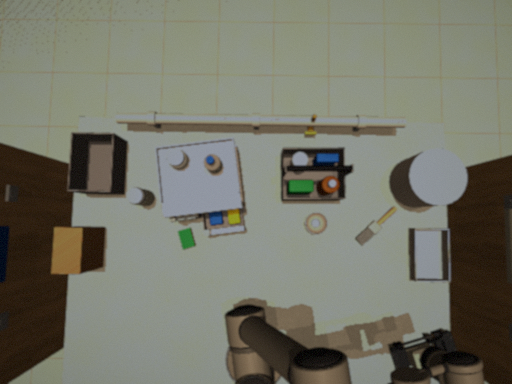

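Side view: the organiser is at about (240,250), with its drawer open towards the robot at (290,250). Top view: the white shelf spans (157-243, 140-218), with the drawer front at (227,232) and the sponge at (187,238). I'll zoom in for the corners.

```bash
cat > h.py <<'E'
import numpy as np,cv2
from scipy.spatial.transform import Rotation as R
from plant import bot
def ray(n,uv):
    m=bot.camera_model(n);d=np.linalg.inv(m['mtx'])@np.array([*uv,1.]);return m['xyz'],R.from_euler('xyz',m['rotation']).as_matrix()@d
def onz(n,uv,z):
    c,d=ray(n,uv);return c+d*(z-c[2])/d[2]
def proj(n,p):
    m=bot.camera_model(n);q=m['mtx']@(R.from_euler('xyz',m['rotation']).as_matrix().T@(np.array(p)-m['xyz']));return q[:2]/q[2]
def crop(n,u0,v0,w,h,s,f):
    im=bot.capture(n)[:,:,::-1][v0:v0+h,u0:u0+w]
    cv2.imwrite(f,cv2.resize(im,None,fx=s,fy=s,interpolation=cv2.INTER_CUBIC))
E
python3 - <<'E'
from h import *
im=bot.capture('top')[:,:,::-1]
a=cv2.resize(im[130:255,145:255],None,fx=4,fy=4,interpolation=cv2.INTER_CUBIC)
im=bot.capture('side')[:,:,::-1]
b=cv2.resize(im[190:315,190:280+40],None,fx=4,fy=4,interpolation=cv2.INTER_CUBIC)[:,160:]
cv2.imwrite('pics/z.png',np.hstack([a,b]));print(a.shape,b.shape)
# shelf mask
im=bot.capture('top');hsv=cv2.cvtColor(im,cv2.COLOR_RGB2HSV)
print(im[180,195],im[180,250],im[232,227],im[165,170])
E
```

```text
(500, 440, 3) (500, 360, 3)
[146 151 163] [146 152 144] [133 136 145] [132 134 132]
```

View pics/z.png

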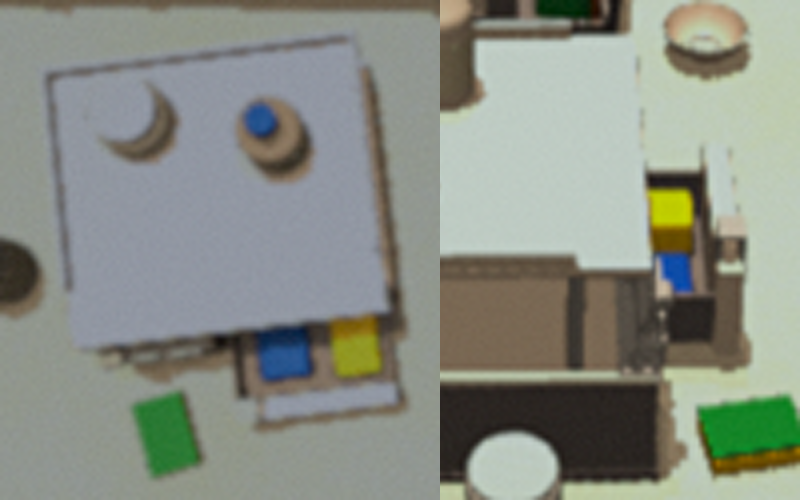

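The crop shows the shelf corners in the top view at FL≈(163.7,216.7), FR≈(242,207.5), BR≈(233,139). The drawer panel's top edge runs (211..244, 226..234) and the rail and bolt area sits left of the drawer. In the side view the front-left shelf corner is at ≈(281,257) and the front-right at ≈(279,199). I'll measure these with masks.

```bash
cat > m.py <<'E'
from h import *
im=bot.capture('top').astype(int)
m=((im[:,:,2]-im[:,:,0]>5)&(im[:,:,1]>110)).astype(np.uint8)
m[:130]=0;m[250:]=0;m[:,:150]=0;m[:,255:]=0
n,l,s,c=cv2.connectedComponentsWithStats(m)
for i in np.argsort(-s[1:,4])[:4]+1: print(s[i],c[i])
i=np.argmax(s[1:,4])+1
ys,xs=np.where(l==i)
# front edge: lowest pixel per column
cols=np.arange(168,240);low=np.array([ys[xs==k].max()+.5 for k in cols])
p=np.polyfit(cols,low,1)
for _ in range(3):
    r=low-np.polyval(p,cols);k=abs(r)<1;p=np.polyfit(cols[k],low[k],1)
print('front',p,k.sum())
rows=np.arange(150,203)
rt=np.array([xs[ys==k].max()+.5 for k in rows]);q=np.polyfit(rows,rt,1)
for _ in range(3):
    r=rt-np.polyval(q,rows);k=abs(r)<1;q=np.polyfit(rows[k],rt[k],1)
print('right',q,k.sum())
lt=np.array([xs[ys==k].min()-.5 for k in rows+3]);ql=np.polyfit(rows+3,lt,1)
for _ in range(3):
    r=lt-np.polyval(ql,rows+3);k=abs(r)<1;ql=np.polyfit((rows+3)[k],lt[k],1)
print('left',ql,k.sum())
def inter(q):
    # v=p0 u+p1 ; u=q0 v+q1
    v=(p[0]*q[1]+p[1])/(1-p[0]*q[0]);return np.array([q[0]*v+q[1],v])
FR,FL=inter(q),inter(ql)
A,B=onz('top',FR,220),onz('top',FL,220);print(FR,FL,A,B,np.linalg.norm(A-B))
print('side',onz('side',(278.6,198.6),220),onz('side',(281.1,256.9),220))
# panel
j=[i for i in range(1,n) if 200<c[i][0]<246 and 222<c[i][1]<240 and s[i,4]>40]
for i in j:
    ys,xs=np.where(l==i);b=cv2.minAreaRect(np.c_[xs,ys].astype(np.float32));print(b);
    for w in cv2.boxPoints(b):print(w,onz('top',w,112))
E
python3 m.py
```

```text
[ 154  137   88   80 4953] [197.42297597 178.83626085]
[179 229  14  19 170] [185.87058824 237.84705882]
[212 226  32   9 155] [227.36774194 229.71612903]
front [-1.22966107e-01  2.36829158e+02] 72
right [1.20303177e-01 2.16137962e+02] 53
left [9.77551020e-02 1.39748367e+02] 49
[241.06316296 207.18655963] [160.96473889 217.03595103] [580.69617574  55.90703847 220.        ] [541.97948651 327.2846736  220.        ] 274.1255239322788
side [575.74372382  53.33451716 220.        ] [542.45907641 323.16198672 220.        ]
((227.40771484375, 229.7615509033203), (4.8373541831970215, 31.628856658935547), 82.87498474121094)
[211.4154  229.32309] [501.26707417 168.95860178 112.        ]
[242.80002 225.40002] [517.94290623  53.79916122 112.        ]
[243.40002 230.20001] [500.44416345  51.18946051 112.        ]
[212.01541 234.12308] [483.78524128 166.21222363 112.        ]
```

```bash
cat >> h.py <<'E'
psi=np.radians(8.1);O=np.array([563.5,189.,0]);RO=R.from_euler('z',psi).as_matrix()
def W(p):return O+RO@np.array(p,float)
def L(p):return RO.T@(np.array(p)-O)
E
python3 - <<'E'
from h import *
def up(n,u0,v0,w,h,s,pts):
    im=bot.capture(n)[:,:,::-1][v0:v0+h,u0:u0+w]
    a=cv2.resize(im,None,fx=s,fy=s,interpolation=cv2.INTER_CUBIC)
    a=cv2.convertScaleAbs(a,alpha=1.4)
    for p,c in pts:
        q=(proj(n,W(p))-[u0,v0]+.5)*s;cv2.circle(a,tuple(int(t) for t in q),3,c,1)
    return a
t=.3
pts=[((-42*np.sin(t),116,130+42*np.cos(t)),(0,0,255)),((-13,85,140),(0,255,0)),((-13,66,140),(0,255,0)),((-2,0,210),(255,0,255)),((-2,142,220),(255,0,255)),((-2,-135,220),(255,0,255)),((-72,10,141),(255,0,0)),((-10,142,114),(0,255,255)),((-10,38,114),(0,255,255))]
a=up('top',158,195,90,45,8,pts);b=up('side',262,190,60,30+65,6,pts)
cv2.imwrite('pics/t1.png',a);b=b[:570];cv2.imwrite('pics/s1.png',b)
for uv in[(282,202),(345,202)]:print(onz('top',uv,0),onz('top',uv,100))
print(W((-83,-48.5,85)),W((-140,-48.5,85)),onz('top',(316,223),35),onz('top',(187,238),26))
E
```

```text
[612.91344382 -95.6767981    0.        ] [607.49311768 -89.77238471 100.        ]
[ 617.75290433 -347.13484219    0.        ] [ 611.99735299 -323.81214993  100.        ]
[488.16174616 129.28905035  85.        ] [431.73039767 121.25768013  85.        ] [ 531.95508389 -226.59501869   35.        ] [463.45037793 275.14298459  26.        ]
```

View pics/t1.png

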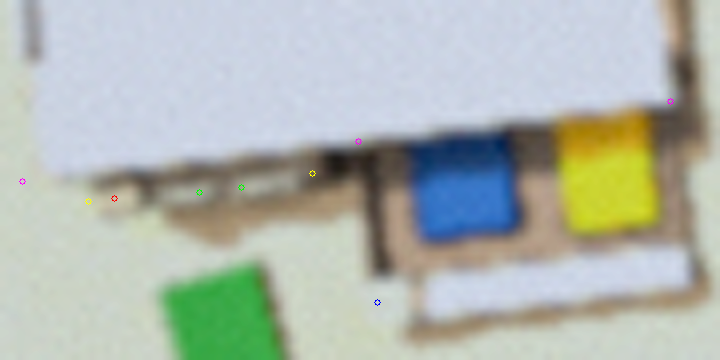

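View pics/s1.png

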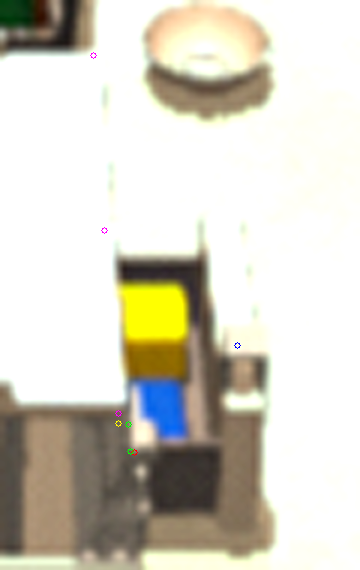

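The top crop shows the knob as a pinkish blob at ≈(172,219) px and the keeper at ≈(208,231). The side crop shows the knob at ≈(286,261). The two views disagree by a few mm, so I'll take the x reference from contact with the drawer. First, move in front of the drawer with the fingers shut.

>>> servo_tool --deltas '[[[0.04,-0.027,0],[0,0,0]],[[0.04,-0.027,0],[0,0,0]],[[0.04,-0.027,0],[0,0,0]],[[0.04,-0.027,0],[0,0,0]],[[0.04,-0.027,0],[0,0,0]],[[0.04,-0.027,0],[0,0,0]],[[0.04,-0.027,0],[0,0,0]],[[0.04,-0.027,0],[0,0,0]],[[0.018,-0.042,0],[0,0,0]],[[0.018,-0.042,0],[0,0,0]],[[0.018,-0.042,0],[0,0,0]],[[0.018,-0.042,0],[0,0,0]],[[0.018,-0.042,0],[0,0,0]],[[0.018,-0.042,0],[0,0,0]],[[0.018,-0.042,0],[0,0,0]],[[0,0,0],[0,0,9.4]],[[0,0,0],[0,10,0]],[[0,0,0],[0,10,0]],[[0,0,0],[0,10,0]],[[0,0,0],[0,0,0]]]' --fingers 0

```text
time: 2.9
tool_pos: [426.4, 119.7, 225.0]
tcp_rot: [-3.141, -0.519, 0.142]
contact_force: [-0.7, 0.0, 0.6]
grip_width: 0.4
finger_force: 0.0
```

```bash
python3 - <<'E'
from h import *
o=bot.get_obs();print(o['time'],o['tool_pos'],L(o['tool_pos']),o['joint_positions']);print(RO.T@R.from_euler('xyz',o['tcp_rot']).as_matrix())
k=[ray('top',(172.25,219)),ray('side',(285.7,261.2))]
def tri(k):
    A=np.zeros((3,3));b=np.zeros(3)
    for c,d in k:
        d=d/np.linalg.norm(d);P=np.eye(3)-np.outer(d,d);A+=P;b+=P@c
    return np.linalg.solve(A,b)
p=tri(k);print(p,L(p))
E
```

```text
2.9 [426.40737944 119.7412116  224.97965343] [-145.48358626  -49.25131989  224.97965343] [ 0.07662684 -0.06097091  2.14512035  0.06325085  0.54061523  1.46010889]
[[ 8.68494453e-01  3.90614472e-04  4.95698732e-01]
 [ 1.86835995e-04 -9.99999876e-01  4.60659637e-04]
 [ 4.95698850e-01 -3.07465973e-04 -8.68494419e-01]]
[533.37362198 297.97321521 181.07099649] [-14.47136669 112.1309049  181.07099649]
```

>>> servo_tool --deltas '[[[-0.0174,0,0.0304],[0,0,0]],[[-0.0174,0,0.0304],[0,0,0]],[[-0.0174,0,0.0304],[0,0,0]],[[-0.0174,0,0.0304],[0,0,0]],[[0.0174,0,0.0099],[0,0,0]],[[0.0174,0,0.0099],[0,0,0]],[[0.0087,0,0.005],[0,0,0]],[[0.0087,0,0.005],[0,0,0]],[[0.0087,0,0.005],[0,0,0]],[[0.0087,0,0.005],[0,0,0]],[[0.0087,0,0.005],[0,0,0]]]'

```text
time: 4.28
tool_pos: [524.1, 130.9, 125.7]
tcp_rot: [-3.132, -0.47, 0.142]
contact_force: [-0.4, 0.2, 0.2]
grip_width: 0.3
finger_force: 0.0
```

```bash
python3 - <<'E'
from h import *
o=bot.get_obs();print(o['time'],o['tool_pos'],L(o['tool_pos']),o['joint_positions'],o['contact_force'])
crop('side',250,170,80,100,6,'pics/s2.png')
E
```

```text
4.275 [524.06151809 130.91654246 125.74114695] [-47.22906084 -51.9470664  125.74114695] [0.08073569 0.29848993 2.04138973 0.11337178 0.33485531 1.40889536] [-0.39422682  0.17766625  0.18892524]
```

View pics/s2.png

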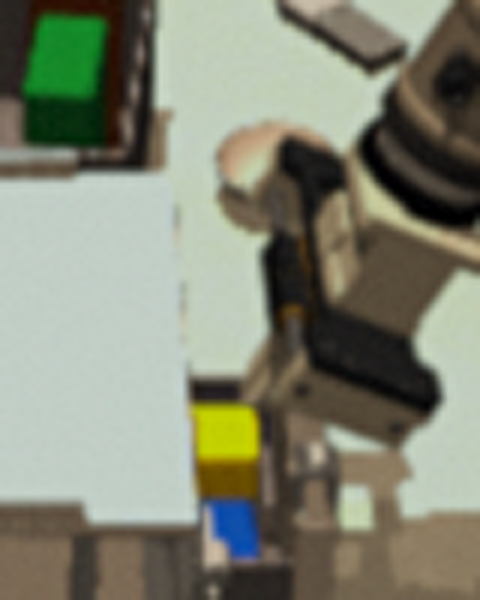

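Fingers are over the drawer, because joint 5 was near its 0.28 limit on the way down. The drawer has not moved. I'll back out, use less lean, and descend in front of the panel.

>>> servo_tool --deltas '[[[0.009,0,-0.0178],[0,0,0]],[[-0.0268,0,-0.0136],[0,0,0]],[[-0.0268,0,-0.0136],[0,0,0]],[[0,0,0],[0,-8,0]],[[0,0,0],[0,0,0]]]'

```text
time: 4.95
tool_pos: [466.4, 122.0, 146.9]
tcp_rot: [-3.133, -0.335, 0.144]
contact_force: [1.0, -0.9, -0.5]
grip_width: 0.5
finger_force: 0.0
```

```bash
cat > st.py <<'E'
from h import *
o=bot.get_obs();print(o['time'],'L',L(o['tool_pos']).round(1),'q',o['joint_positions'].round(2),'F',(RO.T@o['contact_force']).round(1),o['grip_width'],o['finger_force'])
M=RO.T@R.from_euler('xyz',o['tcp_rot']).as_matrix();print('lean',np.degrees(np.arctan2(M[0,2],-M[2,2])).round(1),M[:,1].round(3))
E
python3 st.py
```

```text
4.95 L [-105.5  -52.6  146.9] q [0.08 0.2  2.04 0.06 0.57 1.46] F [ 0.9 -1.  -0.5] 0.5332662498010792 0.0
lean 19.2 [ 0.005 -1.    -0.008]
```

>>> servo_tool --deltas '[[[-0.0068,0,0.0189],[0,0,0]],[[-0.0068,0,0.0189],[0,0,0]],[[-0.0068,0,0.0189],[0,0,0]],[[0,0,0],[0,0,0]]]'

```text
time: 5.45
tool_pos: [462.3, 122.2, 84.2]
tcp_rot: [-3.133, -0.33, 0.143]
contact_force: [0.7, -0.6, 0.4]
grip_width: 0.3
finger_force: 0.0
```

```bash
python3 st.py
```

```text
5.45 L [-109.6  -51.9   84.2] q [0.08 0.32 2.12 0.08 0.38 1.43] F [ 0.6 -0.7  0.4] 0.286530641779052 0.0
lean 18.9 [ 0.005 -1.    -0.009]
```

>>> servo_tool --deltas '[[[0.0114,0,0.0039],[0,0,0]],[[0.0114,0,0.0039],[0,0,0]],[[0.0114,0,0.0039],[0,0,0]],[[0.0114,0,0.0039],[0,0,0]],[[0.0114,0,0.0039],[0,0,0]],[[0.0114,0,0.0039],[0,0,0]]]'

```text
time: 6.2
tool_pos: [534.9, 132.8, 85.4]
tcp_rot: [-3.133, -0.329, 0.144]
contact_force: [-15.3, -3.8, 10.1]
grip_width: 0.1
finger_force: 7.3
```

```bash
python3 st.py
```

```text
6.2 L [-36.2 -51.6  85.4] q [0.09 0.42 1.93 0.06 0.46 1.47] F [-15.6  -1.6  10.1] 0.14346474000121937 7.260055420920253
lean 18.9 [ 0.005 -1.    -0.008]
```

>>> servo_tool --deltas '[[[0.0038,0,0.0013],[0,0,0]],[[0.0038,0,0.0013],[0,0,0]],[[0.0038,0,0.0013],[0,0,0]],[[0,0,0],[0,0,0]]]'

```text
time: 6.7
tool_pos: [547.2, 134.6, 85.5]
tcp_rot: [-3.133, -0.332, 0.143]
contact_force: [0.4, -0.4, -0.8]
grip_width: 0.9
finger_force: 0.2
```

```bash
python3 st.py
```

```text
6.7 L [-23.8 -51.6  85.5] q [0.09 0.43 1.9  0.06 0.48 1.47] F [ 0.3 -0.4 -0.8] 0.9041317615695588 0.19752806481847074
lean 19.0 [ 0.005 -1.    -0.008]
```

Force has dropped to zero, so the catch probably snapped home. I'll press on to feel the stop.

>>> servo_tool --deltas '[[[0.0028,0,0.001],[0,0,0]],[[0.0028,0,0.001],[0,0,0]],[[0,0,0],[0,0,0]]]'

```text
time: 7.08
tool_pos: [548.7, 135.1, 84.3]
tcp_rot: [-3.133, -0.323, 0.144]
contact_force: [-16.0, -4.5, 10.9]
grip_width: 0.4
finger_force: 8.5
```

```bash
python3 st.py
```

```text
7.075 L [-22.3 -51.3  84.3] q [0.09 0.44 1.89 0.05 0.49 1.47] F [-16.5  -2.2  10.9] 0.421131739681575 8.471726537682116
lean 18.5 [ 0.005 -1.    -0.009]
```

>>> servo_tool --deltas '[[[0.0038,0,0.0013],[0,0,0]],[[0,0,0],[0,0,0]],[[0,0,0],[0,0,0]]]'

```text
time: 7.45
tool_pos: [549.0, 135.4, 83.2]
tcp_rot: [-3.132, -0.315, 0.144]
contact_force: [-29.3, -7.0, 20.7]
grip_width: 0.7
finger_force: 15.2
```

```bash
python3 st.py
```

```text
7.45 L [-21.9 -51.   83.2] q [0.09 0.44 1.89 0.05 0.5  1.47] F [-30.   -2.8  20.7] 0.6821146565467601 15.216790820122696
lean 18.1 [ 0.006 -1.    -0.009]
```

>>> servo_tool --deltas '[[[-0.019,0,-0.0062],[0,0,0]],[[-0.019,0,-0.0062],[0,0,0]],[[-0.019,0,-0.0062],[0,0,0]],[[0.0128,0,-0.038],[0,0,0]],[[0.0128,0,-0.038],[0,0,0]],[[0.0128,0,-0.038],[0,0,0]],[[0.0064,0,-0.019],[0,0,0]],[[0,-0.033,0],[0,7,0]],[[0,-0.033,0],[0,7,0]],[[0,-0.033,0],[0,7,0]],[[0,-0.033,0],[0,0,0]],[[0,-0.033,0],[0,0,0]],[[0,0,0],[0,0,0]]]' --fingers 0.5

```text
time: 9.07
tool_pos: [476.5, 275.4, 225.2]
tcp_rot: [3.139, -0.654, 0.14]
contact_force: [0.5, 0.1, -0.3]
grip_width: 45.9
finger_force: 0.0
```

```bash
python3 st.py; python3 - <<'E'
from h import *
o=bot.get_obs()
b=[];
for n,u0,v0,w,h in(('top',155,195,90,45),('side',262,200,50,75)):
    im=bot.capture(n)[:,:,::-1][v0:v0+h,u0:u0+w]
    a=cv2.resize(im,None,fx=8,fy=8,interpolation=cv2.INTER_CUBIC)
    q=(proj(n,o['tool_pos'])-[u0,v0]+.5)*8;cv2.circle(a,tuple(int(t) for t in q),3,(0,0,255),1);print(n,q)
    cv2.imwrite(f'pics/{n}3.png',a)
E
```

```text
9.075 L [-73.9  97.8 225.2] q [ 0.52  0.15  1.99 -0.56  0.44  2.39] F [ 0.5 -0.  -0.3] 45.938572818402285 0.0
lean 37.5 [-0.003 -1.     0.002]
top [164.42978169 338.7095398 ]
side [357.68567617 371.63531796]
```

View pics/side3.png

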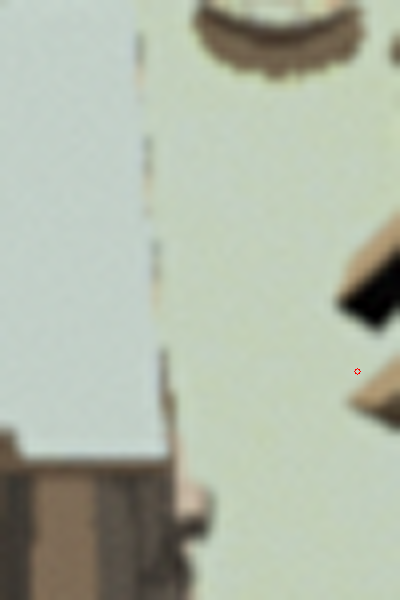

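View pics/top3.png

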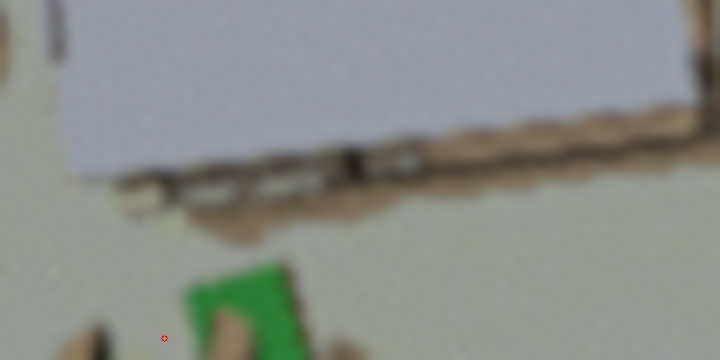

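Side view: the knob is at ≈(285.6,262.6) px, just in front of the shelf corner. Top view: the drawer is home, the knob is at ≈(172.6,219), and the light rail has a dark gap at ≈(185,218.5), possibly the notch.

```bash
python3 - <<'E'
from h import *
def tri(k):
    A=np.zeros((3,3));b=np.zeros(3)
    for c,d in k:
        d=d/np.linalg.norm(d);P=np.eye(3)-np.outer(d,d);A+=P;b+=P@c
    p=np.linalg.solve(A,b);return p,[np.linalg.norm(np.cross(p-c,d/np.linalg.norm(d))) for c,d in k]
p,r=tri([ray('top',(172.6,219)),ray('side',(285.6,262.6))]);print('knob',p,L(p),r)
for z in(165,170):print('top z',z,L(onz('top',(172.6,219),z)),'side',L(onz('side',(285.6,262.6),z)))
for u,v in((244,192),(180,195),(325,182),(352,165),(400,160)):print('rail',u,L(onz('top',(155+u/8-.5,195+v/8-.5),140)))
im=bot.capture('top').astype(int)
# profile along rail line, px
for x in range(-19,-8,3):
    print(x,[int(cv2.getRectSubPix(im.astype(np.uint8)[:,:,1],(1,1),tuple(map(float,proj('top',W((x,y,140))))))[0,0]) for y in range(112,44,-3)])
E
```

```text
knob [533.43149752 298.05933594 175.67213623] [-14.40193402 112.20801172 175.67213623] [np.float64(2.745158635567445), np.float64(2.7451586355673716)]
top z 165 [-11.29147471 114.50634861 165.        ] side [-18.13003683 101.57510733 165.        ]
top z 170 [-11.46884498 113.30237217 170.        ] side [-17.66149219 106.70157443 170.        ]
rail 244 [-14.06168494  75.72452313 140.        ]
rail 180 [-11.89047057 104.64485328 140.        ]
rail 325 [-14.03046265  38.84080109 140.        ]
rail 352 [ -7.89608698  25.88630096 140.        ]
rail 400 [ -8.29283356   4.06839079 140.        ]
-19 [127, 132, 129, 118, 107, 99, 97, 98, 97, 93, 90, 88, 88, 93, 98, 100, 99, 98, 96, 91, 90, 92, 94]
-16 [112, 104, 103, 105, 108, 109, 112, 114, 113, 110, 104, 96, 88, 91, 102, 109, 111, 113, 113, 109, 105, 103, 105]
-13 [101, 87, 89, 99, 111, 119, 123, 122, 120, 116, 108, 96, 88, 92, 101, 112, 120, 120, 119, 116, 112, 110, 110]
-10 [94, 78, 79, 88, 97, 104, 108, 107, 106, 103, 99, 90, 84, 85, 91, 100, 108, 107, 106, 105, 103, 102, 104]
```

Measured: the knob is at y≈112.5 and the notch at y≈76 in my frame, so about 36.5 mm of travel. Approaching the knob.

>>> servo_tool --deltas '[[[0.007,-0.0075,0],[0,0,0]],[[0.007,-0.0075,0],[0,0,0]],[[0,0,0.018],[0,0,0]],[[0,0,0.018],[0,0,0]],[[0,0,0.018],[0,0,0]],[[0,0,0.018],[0,0,0]],[[0,0,0.017],[0,0,0]],[[0,0,0],[0,0,0]]]'

```text
time: 10.22
tool_pos: [538.9, 295.7, 159.7]
tcp_rot: [3.136, -0.649, 0.138]
contact_force: [0.4, -0.1, 0.3]
grip_width: 46.2
finger_force: 0.0
```

```bash
python3 st.py; python3 - <<'E'
from h import *
b=[]
for n,u0,v0,w,h in(('top',155,200,50,45),('side',262,235,50,45)):
    im=bot.capture(n)[:,:,::-1][v0:v0+h,u0:u0+w]
    b.append(cv2.convertScaleAbs(cv2.resize(im,None,fx=8,fy=8,interpolation=cv2.INTER_CUBIC),alpha=1.2))
cv2.imwrite('pics/z4.png',np.hstack(b))
E
```

```text
10.225 L [ -9.3 109.1 159.7] q [ 0.49  0.36  1.92 -0.74  0.32  2.57] F [ 0.4 -0.2  0.3] 46.20367603674887 0.0
lean 37.2 [-0.007 -1.     0.005]
```

View pics/z4.png

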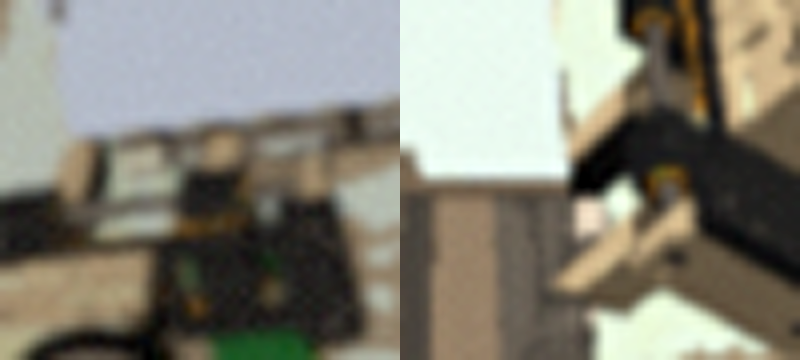

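Knob sits between the fingers (side crop at (590,210)). Centre slightly and close.

>>> servo_tool --deltas '[[[0,-0.003,0],[0,0,0]],[[0,0,0],[0,0,0]],[[0,0,0],[0,0,0]],[[0,0,0],[0,0,0]],[[0,0,0],[0,0,0]]]' --fingers 0

```text
time: 10.95
tool_pos: [538.6, 299.3, 162.8]
tcp_rot: [3.137, -0.653, 0.137]
contact_force: [-2.2, -1.8, 3.8]
grip_width: 17.9
finger_force: 30.0
```

```bash
python3 st.py
```

```text
10.95 L [ -9.1 112.7 162.8] q [ 0.5   0.36  1.92 -0.74  0.33  2.58] F [-2.4 -1.4  3.8] 17.915670853479163 30.00056952238083
lean 37.4 [-0.007 -1.     0.003]
```

>>> servo_tool --deltas '[[[0,0.006,0],[0,0,0]],[[0,0.006,0],[0,0,0]],[[0,0.006,0],[0,0,0]],[[0,0.006,0],[0,0,0]],[[0,0.006,0],[0,0,0]],[[0,0.004,0],[0,0,0]],[[0,0,0],[0,0,0]],[[0,0,0],[0,0,0]]]'

```text
time: 11.95
tool_pos: [542.9, 267.3, 162.9]
tcp_rot: [3.137, -0.65, 0.138]
contact_force: [0.8, 6.0, -3.8]
grip_width: 17.6
finger_force: 30.0
```

```bash
python3 st.py
```

```text
11.95 L [ -9.4  80.4 162.9] q [ 0.42  0.33  1.96 -0.68  0.28  2.46] F [ 1.6  5.9 -3.8] 17.61209763781412 29.99944031238556
lean 37.3 [-0.006 -1.     0.004]
```

Joint 5 is at its limit, so I'll turn the handle towards the rail while reducing the lean.

>>> servo_tool --deltas '[[[-0.0042,0,-0.0005],[0,-4,0]],[[-0.0042,0,-0.0005],[0,-4,0]],[[-0.0042,0,-0.0005],[0,-4,0]],[[0,0,0],[0,0,0]],[[0,0,0],[0,0,0]]]'

```text
time: 12.58
tool_pos: [532.8, 266.7, 158.3]
tcp_rot: [3.14, -0.444, 0.136]
contact_force: [1.6, 8.1, -2.4]
grip_width: 17.4
finger_force: 30.0
```

```bash
python3 st.py
```

```text
12.575 L [-19.5  81.3 158.3] q [ 0.4   0.35  1.82 -0.22  0.55  1.99] F [ 2.7  7.8 -2.4] 17.44219300249624 29.999700486660004
lean 25.5 [-0.006 -1.     0.002]
```

>>> servo_tool --deltas '[[[0,0.003,0],[0,0,0]],[[-0.003,0,0.0003],[0,0,0]],[[-0.002,0,0.0003],[0,0,0]],[[0,0,0],[0,0,0]]]'

```text
time: 13.08
tool_pos: [528.8, 263.2, 155.5]
tcp_rot: [3.14, -0.444, 0.136]
contact_force: [2.6, 10.2, -2.9]
grip_width: 17.7
finger_force: 30.0
```

```bash
python3 st.py
```

```text
13.075 L [-23.9  78.3 155.5] q [ 0.39  0.35  1.83 -0.22  0.54  1.99] F [ 4.   9.7 -2.9] 17.72050221955492 29.999491274356842
lean 25.5 [-0.006 -1.     0.002]
```

>>> servo_tool --deltas '[[[-0.001,0.001,0.0003],[0,0,0]],[[-0.001,0.001,0.0004],[0,0,0]],[[-0.001,0.0005,0.0004],[0,0,0]],[[0,0,0],[0,0,0]]]'

```text
time: 13.58
tool_pos: [527.0, 260.7, 153.7]
tcp_rot: [3.14, -0.445, 0.136]
contact_force: [-0.8, 10.2, 0.0]
grip_width: 17.4
finger_force: 30.0
```

```bash
python3 st.py
```

```text
13.575 L [-26.   76.1 153.7] q [ 0.39  0.35  1.84 -0.22  0.53  1.99] F [ 0.7 10.2  0. ] 17.434757691839327 29.999959766864777
lean 25.5 [-0.006 -1.     0.001]
```

>>> servo_tool --deltas '[[[-0.0037,0,0.0012],[0,0,0]],[[-0.0037,0,0.0016],[0,0,0]],[[-0.0037,0,0.0019],[0,0,0]],[[0,0,0],[0,0,0]]]'

```text
time: 14.08
tool_pos: [518.8, 258.4, 144.0]
tcp_rot: [3.138, -0.443, 0.136]
contact_force: [2.2, 6.9, -0.7]
grip_width: 17.3
finger_force: 30.0
```

```bash
python3 st.py
```

```text
14.075 L [-34.5  75.  144. ] q [ 0.39  0.35  1.87 -0.23  0.5   2.01] F [ 3.1  6.5 -0.7] 17.311831831457354 29.999711215496063
lean 25.4 [-0.007 -1.     0.003]
```

>>> servo_tool --deltas '[[[-0.006,0,0.0044],[0,0,0]],[[-0.0038,0,0.0037],[0,0,0]],[[-0.0023,0,0.0033],[0,0,0]],[[0,0,0],[0,0,0]],[[0,0,0],[0,0,0]]]'

```text
time: 14.7
tool_pos: [513.0, 257.6, 128.7]
tcp_rot: [3.138, -0.444, 0.136]
contact_force: [1.4, 7.8, -0.5]
grip_width: 17.6
finger_force: 30.0
```

```bash
python3 st.py
```

```text
14.7 L [-40.3  75.  128.7] q [ 0.39  0.36  1.91 -0.26  0.45  2.04] F [ 2.5  7.5 -0.5] 17.59456429202089 29.99973088502884
lean 25.4 [-0.007 -1.     0.003]
```

>>> servo_tool --deltas '[[[-0.001,0,0.0018],[0,0,0]],[[-0.001,0,0.0018],[0,0,0]],[[0,0,0],[0,0,0]]]'

```text
time: 15.08
tool_pos: [513.2, 257.7, 127.7]
tcp_rot: [3.139, -0.448, 0.136]
contact_force: [-11.4, 1.4, 23.2]
grip_width: 17.7
finger_force: 30.0
```

```bash
python3 st.py
```

```text
15.075 L [-40.1  75.1 127.7] q [ 0.4   0.37  1.91 -0.27  0.45  2.05] F [-11.1   3.   23.2] 17.67501484149865 30.004338920116425
lean 25.7 [-0.006 -1.     0.003]
```

>>> servo_tool --deltas '[[[0.0016,0,-0.003],[0,0,0]],[[0,-0.002,0],[0,0,0]],[[0,0,0],[0,0,0]]]'

```text
time: 15.45
tool_pos: [513.0, 258.0, 128.6]
tcp_rot: [3.136, -0.444, 0.136]
contact_force: [1.9, -2.5, 7.1]
grip_width: 17.8
finger_force: 30.0
```

>>> servo_tool --deltas '[[[0,0,0],[0,0,0]],[[0,0,0],[0,0,0]],[[0,0,0],[0,0,0]],[[0,0,0],[0,0,0]]]' --fingers 0.42

```text
time: 15.95
tool_pos: [511.8, 258.5, 127.5]
tcp_rot: [3.136, -0.441, 0.136]
contact_force: [0.1, -0.1, -0.8]
grip_width: 38.6
finger_force: 0.0
```

```bash
python3 st.py
```

```text
15.95 L [-41.4  76.1 127.5] q [ 0.4   0.37  1.91 -0.27  0.46  2.05] F [ 0.1 -0.1 -0.8] 38.62781766096235 0.0
lean 25.3 [-0.007 -1.     0.005]
```

>>> servo_tool --deltas '[[[0,0,-0.012],[0,0,0]],[[0,0,-0.02],[0,0,0]],[[0,0,-0.03],[0,0,0]],[[0,0,-0.03],[0,0,0]],[[-0.03,0,-0.03],[0,-5,0]],[[-0.03,0.03,-0.01],[0,-8,0]],[[-0.03,0.04,0],[0,-8,0]],[[-0.01,0.04,0],[0,0,0]],[[0,0,0],[0,0,0]]]'

```text
time: 17.08
tool_pos: [377.5, 128.2, 218.2]
tcp_rot: [3.137, -0.076, 0.131]
contact_force: [0.3, 0.4, 0.1]
grip_width: 38.6
finger_force: 0.0
```

```bash
python3 st.py; python3 - <<'E'
from h import *
b=[]
for n,u0,v0,w,h in(('top',155,195,60,60),('side',262,225,40,60)):
    im=bot.capture(n)[:,:,::-1][v0:v0+h,u0:u0+w]
    b.append(cv2.convertScaleAbs(cv2.resize(im,None,fx=8,fy=8,interpolation=cv2.INTER_CUBIC),alpha=1.1))
cv2.imwrite('pics/z5.png',np.hstack(b))
for n in('top','side'):print(n,proj(n,W((-43,75,137))),proj(n,W((-43,112,137))))
E
```

```text
17.075 L [-192.8  -34.   218.2] q [ 0.14  0.07  1.9  -0.01  1.09  1.58] F [0.3 0.4 0.1] 38.565115662709665 0.0
lean 4.3 [-0.011 -1.     0.005]
top [186.20207672 226.45272275] [176.04863451 227.69702391]
side [293.15189141 263.06193064] [294.05978309 272.10529194]
```

View pics/z5.png

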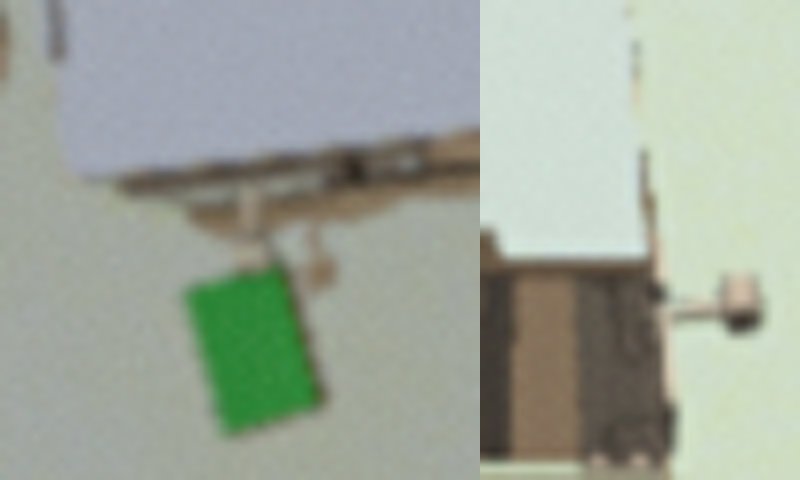

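The knob shows at ≈(186,227) in the top view and ≈(294,262) in the side view. It is down, standing out to the front at the notch, and the bolt holds shot. The drawer is home and the sponge is where it was.

```bash
python3 -c "
from plant import bot
print(bot.close_job())"
```

```text
the job is handed in; nothing more can be done
None
```

The drawer is pushed home past its catch, the bolt is in the keeper with its handle turned fully down in the notch, the gripper has let go and backed away, and the job was handed in at about 17 s; no verdict came back.

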